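# Seat two tubes in the dry-block incubator and start their timer keys

## Task

In the four-channel dry-block incubator two of the capped tubes stand proud of their wells. Taking the left one of the two first (left as you face the keys), tap it fully down into its well, then press the key in front of it fully down to start its timer, and only then do the same with the other one. Tap lightly with the fingertips, do not pull any tube up, leave the other two channels (one already running, one empty) and the dropper bottles as they are, and finish clear of everything.

Things in the scene. Friction and masses are not known exactly. Their poses are not given: they have to be found in the camera images.
- incubator: fixed white dry-block incubator, 136 (x) x 172 (y) x 78 (z) mm, its back to the wall; origin: centre of its underside, x from front to back, y to the left as seen from the front. Four channels, 38 mm apart along y, in an order that varies: wells in the block at x = +30 mm (top z = 78 mm), keys in front on the deck at x = -38 mm (z = 56 mm)
- cap_a (a point): middle of the flat top of the cap of one of the two proud tubes: a capped plastic sample tube, 101 mm long, cap 17 mm across (solid core 13 mm). Moves with the tube; home, it is 121.5 mm above the incubator's underside (43.5 mm above the block)
- tube_a (a joint): height of one of the two proud tubes above its home position, m: 0 = bottom of the tube on the floor of the well; 0.016 to 0.024 at the start. A grip ring holds the tube where it is, upright; about 3.5 N pushes it down (the ring gives 0.2 mm/N, up to 3 mm, and recovers), and it stays where it is left
- cap_b (a point): middle of the flat top of the cap of the other proud tube: a capped plastic sample tube, 101 mm long, cap 17 mm across (solid core 13 mm). Moves with the tube; home, it is 121.5 mm above the incubator's underside (43.5 mm above the block)
- tube_b (a joint): height of the other proud tube above its home position, m: 0 = bottom of the tube on the floor of the well; 0.016 to 0.024 at the start. A grip ring holds the tube where it is, upright; about 3.5 N pushes it down (the ring gives 0.2 mm/N, up to 3 mm, and recovers), and it stays where it is left
- cap_c (a point): middle of the flat top of the cap of the tube that is already home: a capped plastic sample tube, 101 mm long, cap 17 mm across (solid core 13 mm). Moves with the tube; home, it is 121.5 mm above the incubator's underside (43.5 mm above the block)
- tube_c (a joint): height of the tube that is already home above its home position, m: 0 = bottom of the tube on the floor of the well; 0 at the start, must stay there. A grip ring holds the tube where it is, upright; about 3.5 N pushes it down (the ring gives 0.2 mm/N, up to 3 mm, and recovers), and it stays where it is left
- key_a (a joint): latching push key, grey, top 28 x 20 mm, of the channel that holds tube a; 0 = fully up (key top 10.5 mm above the key deck), 0.006 = fully down, where it stays by itself; about 2.5 N moves it; no spring back; its rubber top gives 0.2 mm/N, up to 3 mm, and recovers; m
- key_a_top (a point): middle of the top face of the key of the channel that holds tube a; moves with the key: 66.5 mm above the incubator's underside when up, 60.5 mm when down
- key_b (a joint): latching push key, grey, top 28 x 20 mm, of the channel that holds tube b; 0 = fully up (key top 10.5 mm above the key deck), 0.006 = fully down, where it stays by itself; about 2.5 N moves it; no spring back; its rubber top gives 0.2 mm/N, up to 3 mm, and recovers; m
- key_b_top (a point): middle of the top face of the key of the channel that holds tube b; moves with the key: 66.5 mm above the incubator's underside when up, 60.5 mm when down
- key_c (a joint): latching push key, grey, top 28 x 20 mm, of the channel that holds tube c (already running: down at the start, leave it down); 0 = fully up (key top 10.5 mm above the key deck), 0.006 = fully down, where it stays by itself; about 2.5 N moves it; no spring back; its rubber top gives 0.2 mm/N, up to 3 mm, and recovers; m
- key_c_top (a point): middle of the top face of the key of the channel that holds tube c; moves with the key: 66.5 mm above the incubator's underside when up, 60.5 mm when down
- key_d (a joint): latching push key, grey, top 28 x 20 mm, of the channel with the empty well (up at the start, leave it up); 0 = fully up (key top 10.5 mm above the key deck), 0.006 = fully down, where it stays by itself; about 2.5 N moves it; no spring back; its rubber top gives 0.2 mm/N, up to 3 mm, and recovers; m
- key_d_top (a point): middle of the top face of the key of the channel with the empty well; moves with the key: 66.5 mm above the incubator's underside when up, 60.5 mm when down
- dropper_2: small dropper bottle, white with a pointed cap, 25 mm across, 73 mm tall, loose, right of the incubator; origin: centre of its underside. Leave alone
- dropper_3: small brown dropper bottle, same size, loose, standing farther back, between incubator and bath. Leave alone
- channel_a: fixed frame of the channel that holds tube a; origin in the plane of the incubator's underside, axes as the incubator's; well axis at x = +30 mm, key middle at x = -38 mm
- channel_b: fixed frame of the channel that holds tube b; origin in the plane of the incubator's underside, axes as the incubator's; well axis at x = +30 mm, key middle at x = -38 mm
- channel_c: fixed frame of the channel that holds tube c; origin in the plane of the incubator's underside, axes as the incubator's; well axis at x = +30 mm, key middle at x = -38 mm
- channel_d: fixed frame of the channel with the empty well; origin in the plane of the incubator's underside, axes as the incubator's; well axis at x = +30 mm, key middle at x = -38 mm

How it is judged:
By the outcome, as a careful person would: the job done as asked, in the order asked, and still so for the second after the job is handed in, with the robot touching nothing.
It also fails if it takes over 54 s, if anything falls off the work surface, if the arm or the gripper's body presses on something with over 40 N, if the wrist force passes 120 N, or if a joint passes its speed limit or range.

## Robot

A 6-joint arm with a two-finger parallel gripper is mounted at the origin on the work surface; the furniture and walls round the work are solid. World frame = base frame: x ahead of the robot, y to its left, z up, the work surface at z = 0. Lengths are in mm, angles in rad, forces in N, time in s.
With the tool pointing down it reaches from about 400 to 925 mm from the base axis. Payload 12.5 kg.
Tool frame: the origin (TCP) lies at the very end of the fingers, on their centre line; the grasp point (between the pads) lies 19 mm behind it; z points along the fingers, y is the direction in which the jaws open and shut (so a half turn about z gives the same grasp; the last joint's range is limited). The gripper opens to 95 mm and grips with 3 to 60 N. Pads are 20 mm wide; open, the fingers measure 119 mm over their backs; the gripper's body (75 mm by 180 mm) begins 59 mm behind the grasp point.
Start: joints at [-1.343, 0.491, 1.559, -0, 1.092, -0.106], TCP at [204.796, -590.513, 214.661] pointing down, gripper open.
Joint ranges: [-3.1, 3.1], [-0.84, 2.19], [0.05, 2.79], [-1.13, 4.28], [0.06, 2.93], [-2.69, 2.69]. Speed limits (rad/s): [2.22, 2.22, 2.79, 3.14, 3.14, 3.14].

## Interface

Orientations are given as [roll, pitch, yaw] about the fixed x, y, z axes, in that order (R = Rz(yaw) Ry(pitch) Rx(roll)).
In Python, from cell import env gives the robot as it stands.
- The arm moves only by the shell command python3 -m pendant 'ROWS'. ROWS is JSON, a list that holds one entry, the list of rows, each a list of 5 numbers: the opening, from 0 (shut) to 1 (fully open), then the shift along the tool's x, y, z in m, then the turn about the tool's z in rad. A call has exactly 8 rows; each row is the pose to reach, as a shift and turn from the pose commanded when the call began, along the tool's axes at that moment; what a row does not reach only later rows make up. A row lasts 1/10 s, in which the tool goes at most 50 mm and 8.59 degrees, less where a joint would pass 70% of its speed; a pose out of reach is approached as far as the arm can. A call with a gripper value outside its range is refused whole. The fingers move at their own pace and stop on an object; the grip force is fixed at half the most. Time passes only in rows, so rows that repeat a pose let the fingers close, or fill a call up. It gives the time, the measured TCP pose, the force and the opening at its end, in the units of the state.
- env.state(): the state, without advancing time (a new reading comes with each control period).
- env.read_camera(name): name is "side" or "top"; returns a dict with "image" (420x560x3 uint8, blue, green, red), "range_z" (420x560 float32, mm along the optical axis (not along the pixel's ray), 0 where there is no reading), "fx", "fy", "cx", "cy" (pixels), "dist" ([k1, k2, p1, p2, k3] as OpenCV has them; the pictures are not rectified), "rvec" (rotation vector, rad) and "tvec" (3), from world to camera coordinates, as OpenCV has them. Camera axes: x right, y down, z forward; pixel columns grow to the right and rows downward; lengths in mm; the calibration is good to about 2 mm. A picture is of the moment at which its call begins.
- env.job_done(): hands the job in, once; it reports no verdict.
The state is a dict: "t": time; "joints": joint angles; "qvel": joint speeds; "tau": joint torques, N m; "eef_pos": TCP position; "tcp_rot": TCP orientation; "ft_force": force on the tool from outside, world axes, zero at the start; "moment": the same for the moment, N m; "opening": opening from 0.0 (shut) to 1.0 (fully open).
Only numpy, scipy, OpenCV 4.12 (cv2) and the standard library are available. Lean on these libraries where they do the work, as an engineer would, in place of code of your own. Each camera call takes 0.05 s, during which the arm holds its last target. There are 200 camera calls.

## Working session

There is one attempt and no reset: what is moved stays moved. The work goes in short steps, Python scripts to look and compute and a shell command to move; the robot and the scene stay as the last step left them, time stands still between calls to the robot, and variables do not carry over. Pictures are saved under pics/ and viewed, about 8 in all and at most 12, crops included, and the job is handed in when it is done.

```bash
mkdir -p pics; ls
python3 - <<'E'
from cell import env
import cv2,numpy as np
s=env.state(); print(s)
for n in("side","top"):
    c=env.read_camera(n); cv2.imwrite(f"pics/{n}0.png",c["image"]); np.savez(f"{n}0.npz",**c)
    R=cv2.Rodrigues(np.array(c["rvec"]))[0]; print(n,c["fx"],c["dist"],(-R.T@np.array(c["tvec"]).ravel()),R[2])
E
```

```text
pics
{'t': 0.0, 'joints': array([-1.34259062e+00,  4.91585841e-01,  1.55943980e+00,  2.12038551e-06,
        1.09169566e+00, -1.05594461e-01]), 'qvel': array([-9.71156056e-04, -6.32561424e-04, -4.06766495e-04, -3.16907997e-04,
        2.49445382e-06,  4.35685023e-04]), 'tau': array([ 9.54221764e-05, -6.12648082e+01, -2.58189958e+01,  6.93845353e-02,
        4.82056872e-02, -4.76894411e-05]), 'eef_pos': array([ 204.74355199, -590.26110887,  214.0487424 ]), 'tcp_rot': array([-3.14047049e+00, -1.20827971e-04,  3.33799117e-01]), 'ft_force': array([ 0.54847111, -0.3662552 , -0.95596666]), 'moment': array([-0.01513424,  0.02086603,  0.02142545]), 'opening': 1.0003392283233208}
side 492.3234869026661 [-0.13222393  0.          0.          0.          0.        ] [-230.06311064  346.12392891  586.71295694] [ 0.78402116 -0.19780025 -0.58837563]
top 425.8452621707566 [-0.1168309  0.         0.         0.         0.       ] [297.09325681 173.38743705 931.05201515] [ 0.18083437  0.01598786 -0.98338361]
```

View pics/side0.png

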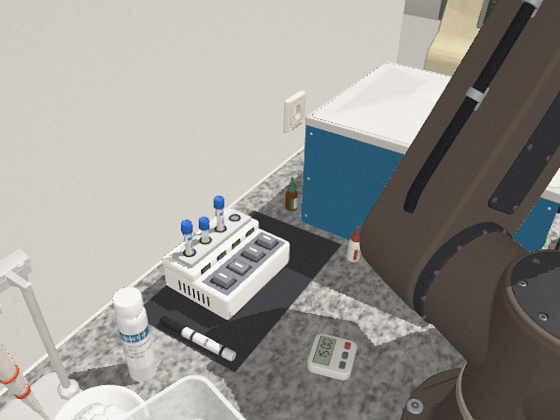

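View pics/top0.png

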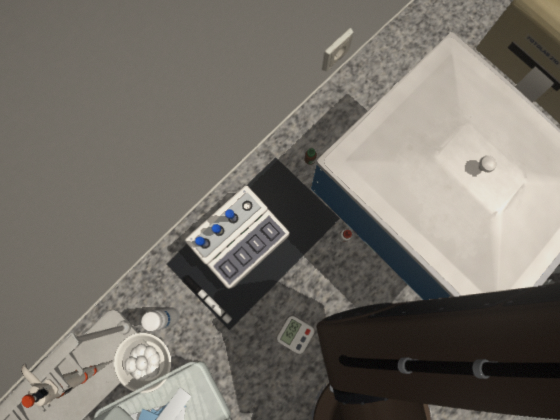

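The side view shows caps at about (187,226), (204,223) and (219,202), with the middle one lowest, and the empty well at (235,217). The top view shows caps at (201,241), (216,230) and (231,215), the empty well at (247,206) and keys from (229,269) to (270,231). Next I measure them.

```bash
cat > h.py <<'E'
import cv2,numpy as np
def load(f): return dict(np.load(f))
def cam(c):
    K=np.array([[c["fx"],0,c["cx"]],[0,c["fy"],c["cy"]],[0,0,1]],float)
    R=cv2.Rodrigues(np.array(c["rvec"],float).ravel())[0]; t=np.array(c["tvec"],float).ravel()
    return K,np.array(c["dist"],float).ravel(),R,t
def rays(c,px):
    K,d,R,t=cam(c); u=cv2.undistortPoints(np.array(px,float).reshape(-1,1,2),K,d)[:,0]
    return -R.T@t, np.c_[u,np.ones(len(u))]@R, u   # centre, dirs (z_cam=1)
def pts(c,px,z=None):
    o,D,_=rays(c,px)
    if z is None:
        z=np.array([c["range_z"][int(round(v)),int(round(u))] for u,v in px]); return o+D*z[:,None]
    return o+D*((z-o[2])/D[:,2])[:,None]
def blobs(c,roi,lo,hi,amin=15):
    x0,y0,x1,y1=roi; hsv=cv2.cvtColor(c["image"],cv2.COLOR_BGR2HSV)
    m=cv2.inRange(hsv,lo,hi); k=np.zeros_like(m); k[y0:y1,x0:x1]=m[y0:y1,x0:x1]
    n,l,s,ce=cv2.connectedComponentsWithStats(k)
    return [(s[i],ce[i],np.argwhere(l==i)[:,::-1]) for i in range(1,n) if s[i][4]>=amin]
E
python3 - <<'E'
from h import *
np.set_printoptions(precision=1,suppress=True)
for n,roi in(("side",(170,185,240,245)),("top",(185,195,245,255))):
    c=load(n+"0.npz")
    for s,ce,p in blobs(c,roi,(105,120,60),(130,255,255)):
        P=pts(c,p); zt=np.percentile(P[:,2],95); top=P[P[:,2]>zt-4]
        print(n,s,ce,"ztop",zt,"topmean",top.mean(0),len(top))
c=load("top0.npz")
for s,ce,p in blobs(c,(205,210,290,290),(0,0,40),(180,110,150),60):
    P=pts(c,p); print(s,ce,np.median(P,0))
# plane heights of deck & block near
print(pts(c,[(229,269),(243,257),(256,243),(270,231),(247,206),(238,222),(209,234)]))
i=c["image"][180:300,170:300]; cv2.imwrite("pics/topcrop.png",cv2.resize(i,None,fx=6,fy=5.0,interpolation=2)[:600,:780])
E
```

```text
side [214 196  10  13 114] [218.5 202.2] ztop 142.77579641159195 topmean [421.8 285.4 141.5] 60
side [199 217  10  13 116] [203.5 223.2] ztop 123.49606266982747 topmean [396.2 313.3 122.4] 62
side [181 220  11  14 135] [186.  226.7] ztop 140.96020617531002 topmean [362.2 341.3 145.3] 73
top [225 210  10   9  61] [229.4 213.7] ztop 143.9352046763588 topmean [423.6 283.7 142.2] 49
top [212 224   9   9  61] [216.  228.3] ztop 124.81114599698469 topmean [398.4 312.  123.1] 50
top [195 237  10   9  68] [199.7 240.7] ztop 142.32253080106128 topmean [371.2 336.1 155.6] 52
[205 210  34  14 237] [219.8 217.2] [424.2 313.3  79.3]
[ 205  210   85   80 1553] [269.7 266.2] [323.8 201.2   2.5]
[ 214  216   71   68 1776] [248.7 249.7] [361.  252.8  58.9]
[205 225  20  11 116] [213.8 231.3] [395.7 322.7  81.2]
[205 277  14  13  84] [209.  285.3] [287.2 344.6   2.4]
[[322.  292.   67.3]
 [346.3 264.3  63.7]
 [374.3 237.5  69.5]
 [398.7 209.2  68.9]
 [450.4 256.6  70.5]
 [415.6 273.2  82.7]
 [392.  332.6  77.3]]
```

View pics/topcrop.png

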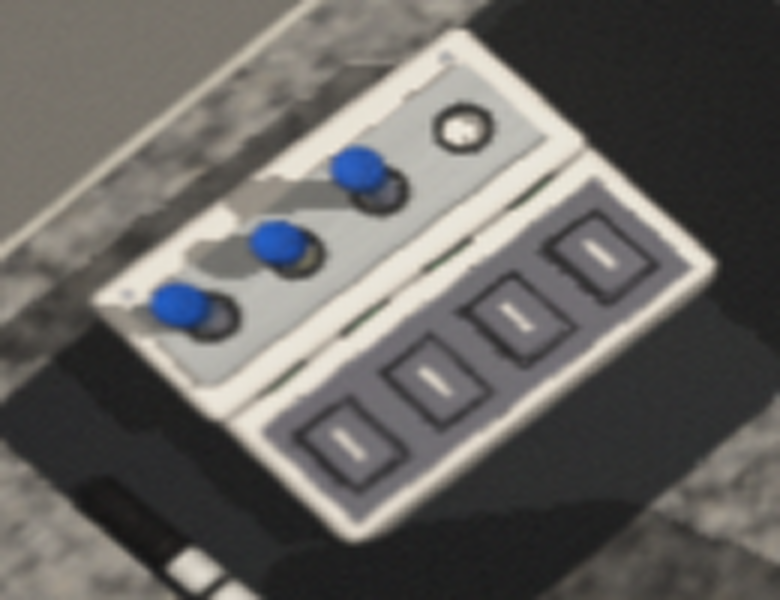

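The crop shows key centres in full-image pixels at about (228,269), (242.5,256), (256.5,244) and (270,231). The two outer tubes on the left side are proud, and the empty well is at (247,205.6). Next I fit the incubator pose and check the bath and wall for the approach.

Run:
```python
from h import *
np.set_printoptions(precision=1,suppress=True)
T=load("top0.npz");S=load("side0.npz")
# caps: triangulate blob centroids
bs={n:[b[1] for b in blobs(c,r,(105,120,60),(130,255,255))] for n,c,r in(("s",S,(170,185,240,245)),("t",T,(185,195,245,255)))}
for a,b in zip(bs["s"],bs["t"]):
    o1,d1,_=rays(S,[a]);o2,d2,_=rays(T,[b]); A=np.c_[d1[0],-d2[0]]; k=np.linalg.lstsq(A,o2-o1,rcond=None)[0]
    p,q=o1+k[0]*d1[0],o2+k[1]*d2[0]; print("cap centroid",(p+q)/2,"gap",np.linalg.norm(p-q))
# model fit: (model xy, px, z) ; channel y: +57,+19,-19,-57
ys=[57,19,-19,-57]
M=[(-38,y) for y in ys]+[(30,-57)]
px=[(228,269.2),(242.5,256.4),(256.5,243.8),(270,231),(247.2,205.6)]
zs=[66.5,60.5,66.5,66.5,78]
W=np.array([pts(T,[p],z)[0,:2] for p,z in zip(px,zs)])
for b,y,z in zip(bs["t"],[-19,19,57],[138,119,137]): M.append((30,y)); W=np.r_[W,pts(T,[b],z)[:,:2]]
M=np.array(M,float); mc,wc=M.mean(0),W.mean(0); H=(M-mc).T@(W-wc)
yaw=np.arctan2(H[0,1]-H[1,0],H[0,0]+H[1,1]); R=np.array([[np.cos(yaw),-np.sin(yaw)],[np.sin(yaw),np.cos(yaw)]])
o=wc-R@mc; print("yaw",round(yaw,4),"origin",o); print("resid",W-(M@R.T+o))
for y in(57,-19): print("well",R@[30,y]+o,"key",R@[-38,y]+o)
# height map from both views
v,u=np.mgrid[0:420:2,0:560:2]; P=[]
for c in(T,S):
    p=np.c_[u.ravel(),v.ravel()]; p=p[np.array([c["range_z"][y,x]>0 for x,y in p])]; P.append(pts(c,p))
P=np.vstack(P)
L=(P[:,:2]-o)@R; near=(abs(L[:,1])<80)&(P[:,2]>140)&(L[:,0]>40)&(L[:,0]<200)
print("wall x local (z>140) pctl",np.percentile(L[near,0],[1,5,20,50]))
print("max z grid rows x=100..900 step100, cols y=500..-600")
for x in range(100,1000,100): print(x,[int(np.percentile(P[(abs(P[:,0]-x)<50)&(abs(P[:,1]-y)<50)][:,2],95)) if ((abs(P[:,0]-x)<50)&(abs(P[:,1]-y)<50)).sum()>3 else -1 for y in range(500,-700,-100)])
```

```text
cap centroid [424.6 284.4 134. ] gap 1.2654544432439583
cap centroid [399.  312.7 114.8] gap 1.1084820972311167
cap centroid [373.4 340.7 131.2] gap 1.4691575432137356
yaw 0.7384 origin [388.7 277. ]
resid [[-0.7  0.5]
 [-0.1  0.1]
 [-0.5 -0.7]
 [ 0.   0. ]
 [ 0.6  0.4]
 [ 0.1  0.1]
 [ 0.2  0.2]
 [ 0.1 -0.7]]
well [372.5 339.4] key [322.2 293.6]
well [423.7 283.2] key [373.4 237.4]
wall x local (z>140) pctl [124.4 125.2 126.6 128.7]
max z grid rows x=100..900 step100, cols y=500..-600
100 [252, 83, 82, 2, 287, 393, -1, -1, -1, -1, -1, -1]
200 [252, 149, 16, 18, 344, 509, 558, 239, -1, -1, -1, -1]
300 [440, 19, 69, 46, 2, 519, 553, 254, 241, 96, -1, -1]
400 [494, 589, 135, 72, 231, 249, 267, 268, 256, 2, -1, -1]
500 [-1, 671, 630, 71, 241, 259, 269, 268, 259, -1, -1, -1]
600 [-1, -1, 552, 472, 68, 250, 263, 258, 243, -1, -1, -1]
700 [-1, -1, -1, 404, 354, 235, 247, 243, 80, 176, 48, -1]
800 [-1, -1, -1, -1, 344, 328, 3, 1, 236, 317, -1, -1]
900 [-1, -1, -1, -1, -1, 329, 307, 2, 261, 341, -1, -1]
```

The fit residuals are under 1 mm. Yaw is 0.738, the left well is at (372.5,339.4) and the right one at (423.7,283.2). I travel above the bath (highest about 270) on an inward arc with the fingers shut.

```bash
python3 -m pendant '[[[0,0.033,-0.0115,-0.026,-0.05],[0,0.066,-0.023,-0.052,-0.1],[0,0.099,-0.0345,-0.078,-0.15],[0,0.132,-0.046,-0.104,-0.2],[0,0.165,-0.0575,-0.13,-0.25],[0,0.1985,-0.069,-0.156,-0.3],[0,0.2325,-0.0985,-0.156,-0.35],[0,0.267,-0.128,-0.156,-0.404]]]'
```

```text
t: 0.9
eef_pos: [415.9, -380.8, 370.8]
tcp_rot: [3.141, 0.0, 0.74]
ft_force: [1.1, -1.2, 0.4]
opening: 0.385
```

```bash
python3 -m pendant '[[[0,0.041,-0.013,0,0],[0,0.082,-0.026,0,0],[0,0.1235,-0.039,0,0],[0,0.159,-0.066,0,0],[0,0.1945,-0.0935,0,0],[0,0.23,-0.1205,0,0],[0,0.2655,-0.148,0,0],[0,0.301,-0.175,0,0]]]' && python3 -m pendant '[[[0,0.0266,-0.0367,0,0],[0,0.053,-0.0735,0,0],[0,0.08,-0.11,0,0],[0,0.1065,-0.147,0,0],[0,0.115,-0.191,0,0],[0,0.1235,-0.235,0,0],[0,0.132,-0.279,0,0],[0,0.1405,-0.3235,0,0]]]'
python3 -c "
from cell import env;s=env.state();print(s['joints'],s['eef_pos'],s['tcp_rot'],s['ft_force'])"
```

```text
t: 1.7
eef_pos: [520.0, -48.3, 370.5]
tcp_rot: [-3.141, 0.0, 0.738]
ft_force: [2.0, 0.2, 0.2]
opening: 0.002
t: 2.5
eef_pos: [405.2, 285.0, 370.4]
tcp_rot: [-3.142, 0.0, 0.738]
ft_force: [1.3, 0.0, -0.5]
opening: 0.005
[ 4.79696063e-01  1.70827149e-01  1.62234465e+00 -9.81524947e-05
  1.34884577e+00  1.31283551e+00] [405.1935493  285.04635915 370.40922468] [-3.14157682e+00  4.35282881e-04  7.37678507e-01] [ 1.27321925  0.02563885 -0.49894657]
```

```bash
python3 -m pendant '[[[0,0.004,-0.02,0.02,0],[0,0.008,-0.04,0.05,0],[0,0.0124,-0.0622,0.085,0],[0,0.0124,-0.0622,0.125,0],[0,0.0124,-0.0622,0.165,0],[0,0.0124,-0.0622,0.2,0],[0,0.0124,-0.0622,0.21,0],[0,0.0124,-0.0622,0.21,0]]]'
python3 - <<'E'
from cell import env
import cv2,numpy as np
c=env.read_camera("side"); t=env.read_camera("top"); np.savez("side1.npz",**c); np.savez("top1.npz",**t)
s=env.state();print(s['eef_pos'],s['ft_force'])
a=cv2.resize(c["image"][130:310,130:330],None,fx=2,fy=2.5,interpolation=2); b=cv2.resize(t["image"][150:300,150:310],None,fx=2.5,fy=3,interpolation=2)
cv2.imwrite("pics/c1.png",np.hstack([a,b]))
E
```

```text
t: 3.3
eef_pos: [373.6, 337.9, 159.8]
tcp_rot: [-3.141, 0.003, 0.738]
ft_force: [-0.1, -0.3, -0.0]
opening: 0.006
[374.45873871 338.49120095 161.84646118] [-0.09945516 -0.36152607  0.36396986]
```

View pics/c1.png

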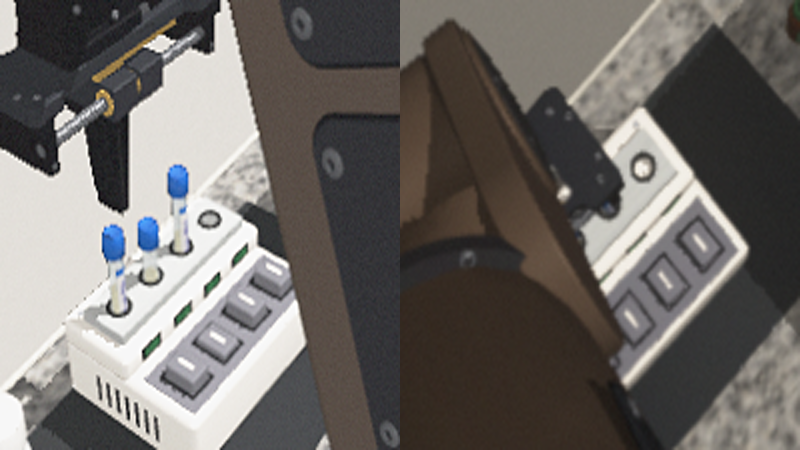

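The shut fingertip, at crop (115,205), hangs right above the left proud cap at crop (113,240). I press down gradually and watch the force.

```bash
python3 -m pendant '[[[0,0,0,0.005,0],[0,0,0,0.010,0],[0,0,0,0.015,0],[0,0,0,0.019,0],[0,0,0,0.023,0],[0,0,0,0.026,0],[0,0,0,0.029,0],[0,0,0,0.029,0]]]'
```

```text
t: 4.2
eef_pos: [373.8, 338.1, 131.3]
tcp_rot: [3.142, 0.0, 0.738]
ft_force: [-0.4, -0.7, 2.3]
opening: 0.005
```

```bash
python3 -m pendant '[[[0,0,0,0.002,0],[0,0,0,0.004,0],[0,0,0,0.006,0],[0,0,0,0.0075,0],[0,0,0,0.009,0],[0,0,0,0.010,0],[0,0,0,0.0105,0],[0,0,0,0.0105,0]]]'; python3 -c "
from cell import env
for i in range(3): env.read_camera('top');s=env.state();print(s['eef_pos'],s['ft_force'])"
```

```text
t: 5.0
eef_pos: [374.4, 338.5, 122.1]
tcp_rot: [3.141, -0.002, 0.738]
ft_force: [-2.3, -1.2, 15.3]
opening: 0.006
[374.4075854  338.49854541 122.10420735] [-1.49446155 -0.69286714 15.63891062]
[374.39203485 338.47837769 122.08255169] [-1.60606206 -0.5653657  14.57515295]
[374.39128345 338.4765897  122.09750337] [-1.46210748 -1.4468138  15.10483644]
```

At 15 N with the tip at 122.1 the tube no longer moves, so it has bottomed and the elastic part is compressed. I lift off, move over its key, and compare cap a with home cap c in the picture.

```bash
python3 -m pendant '[[[0,0,0,-0.015,0],[0,0,0,-0.04,0],[0,-0.015,-0.001,-0.05,0],[0,-0.04,-0.002,-0.05,0],[0,-0.06,-0.002,-0.04,0],[0,-0.0685,-0.002,-0.02,0],[0,-0.0685,-0.002,0,0],[0,-0.0685,-0.002,0.022,0]]]'
python3 - <<'E'
from h import *
from cell import env
np.set_printoptions(precision=1,suppress=True)
c=env.read_camera("side"); np.savez("side2.npz",**c); s=env.state(); print(s['eef_pos'],s['ft_force'])
for f in("side0.npz","side1.npz","side2.npz"):
    C=load(f)
    for st,ce,p in blobs(C,(170,185,240,250),(105,120,60),(130,255,255)):
        # centroid ray cut with the vertical plane through the wells (normal = incubator x)
        o,D,_=rays(C,[ce]); n=np.array([np.cos(.7384),np.sin(.7384),0]); w=np.array([372.5,339.4,0])
        print(f,st,ce,o+D[0]*(n@(w-o))/(n@D[0]))
a=cv2.resize(c["image"][160:310,150:310],None,fx=4,fy=4,interpolation=2); cv2.imwrite("pics/c2.png",a)
E
```

```text
t: 5.95
eef_pos: [321.6, 293.4, 98.5]
tcp_rot: [3.141, -0.001, 0.738]
ft_force: [-0.1, -0.5, -0.5]
opening: 0.003
[320.7 292.7  95.8] [-1.5 -0.8 -3.6]
side0.npz [214 196  10  13 114] [218.5 202.2] [421.7 285.3 136.2]
side0.npz [199 217  10  13 116] [203.5 223.2] [396.1 313.4 117.1]
side0.npz [181 220  11  14 135] [186.  226.7] [370.7 341.4 133.5]
side1.npz [214 196  10  13 114] [218.5 202.2] [421.7 285.3 136.2]
side1.npz [199 217  10  13 116] [203.5 223.2] [396.1 313.4 117.1]
side1.npz [181 220  11  14 135] [186.  226.7] [370.7 341.4 133.5]
```

View pics/c2.png

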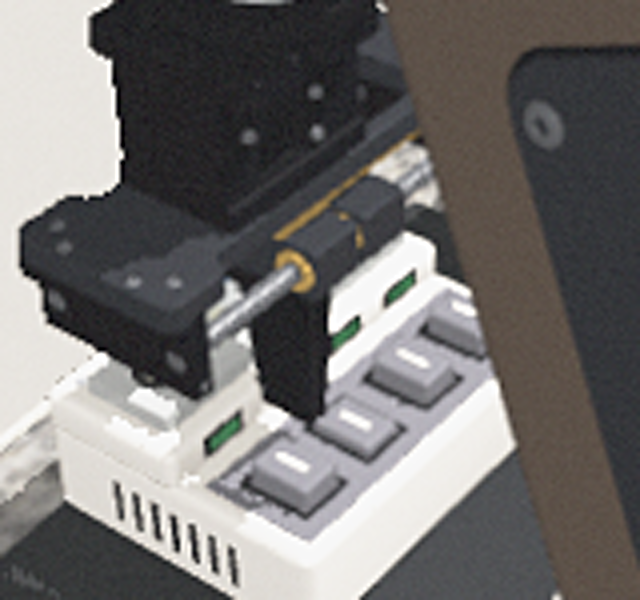

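The gripper body hides the tubes here. I raise it to check tube a before starting its timer.

```bash
python3 -m pendant '[[[0,0,0,-0.04,0],[0,0,0,-0.08,0],[0,0,0,-0.12,0],[0,0,0,-0.12,0],[0,0,0,-0.12,0],[0,0,0,-0.12,0],[0,0,0,-0.12,0],[0,0,0,-0.12,0]]]'
cat > chk.py <<'E'
from h import *
from cell import env
import sys
np.set_printoptions(precision=1,suppress=True)
c=env.read_camera("side"); np.savez(sys.argv[1]+".npz",**c); s=env.state(); print(s['t'],s['eef_pos'],s['ft_force'])
for st,ce,p in blobs(c,(170,185,240,260),(105,120,60),(130,255,255)):
    o,D,_=rays(c,[ce]); n=np.array([np.cos(.7384),np.sin(.7384),0]); w=np.array([372.5,339.4,0])
    print(st,ce,o+D[0]*(n@(w-o))/(n@D[0]))
cv2.imwrite("pics/"+sys.argv[1]+".png",cv2.resize(c["image"][170:310,150:310],None,fx=4,fy=4,interpolation=2))
E
python3 chk.py s3
```

```text
t: 6.8
eef_pos: [321.6, 293.3, 218.2]
tcp_rot: [-3.141, 0.002, 0.738]
ft_force: [-0.0, 0.2, 0.8]
opening: 0.004
6.85 [321.6 293.4 218.4] [ 0.6 -0.3 -0.7]
[214 196  10  13 111] [218.5 202.3] [421.6 285.4 135.9]
[199 217  10  13 116] [203.5 223.2] [396.1 313.4 117.1]
[182 229  11  14 133] [187.  235.3] [370.6 341.5 116.9]
```

View pics/s3.png

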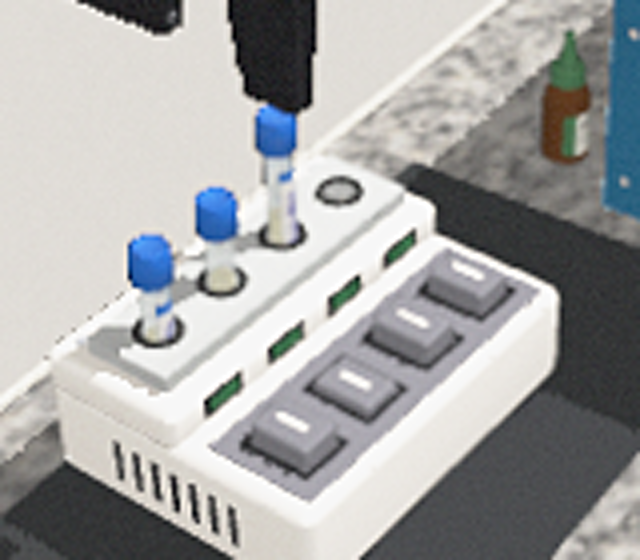

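Cap a at crop (152,262) now sits level with cap c (computed heights 116.9 and 117.1), so tube a is home. Next is key a.

```bash
python3 -m pendant '[[[0,0,0,0.04,0],[0,0,0,0.08,0],[0,0,0,0.115,0],[0,0,0,0.13,0],[0,0,0,0.138,0],[0,0,0,0.14,0],[0,0,0,0.14,0],[0,0,0,0.14,0]]]' && python3 -m pendant '[[[0,0,0,0.003,0],[0,0,0,0.006,0],[0,0,0,0.008,0],[0,0,0,0.010,0],[0,0,0,0.012,0],[0,0,0,0.0135,0],[0,0,0,0.0145,0],[0,0,0,0.0145,0]]]'
```

```text
t: 7.65
eef_pos: [322.1, 293.8, 79.8]
tcp_rot: [3.141, -0.001, 0.738]
ft_force: [0.4, 0.6, 0.5]
opening: 0.001
t: 8.45
eef_pos: [321.8, 293.5, 64.5]
tcp_rot: [3.142, 0.0, 0.738]
ft_force: [-0.1, 0.1, 1.5]
opening: 0.007
```

```bash
python3 -m pendant '[[[0,0,0,0.0005,0],[0,0,0,0.001,0],[0,0,0,0.0015,0],[0,0,0,0.002,0],[0,0,0,0.0025,0],[0,0,0,0.003,0],[0,0,0,0.003,0],[0,0,0,0.003,0]]]'
```

```text
t: 9.25
eef_pos: [321.8, 293.5, 61.9]
tcp_rot: [3.141, -0.0, 0.738]
ft_force: [-0.9, -1.7, 10.0]
opening: 0.002
```

```bash
python3 -m pendant '[[[0,0,0,-0.015,0],[0,0,0,-0.055,0],[0,0,0,-0.1,0],[0,0.01,0.011,-0.12,0],[0,0.034,0.038,-0.12,0],[0,0.06,0.067,-0.12,0],[0,0.068,0.076,-0.12,0],[0,0.068,0.076,-0.12,0]]]' ; python3 chk.py s4
```

```text
t: 10.05
eef_pos: [424.1, 282.6, 181.0]
tcp_rot: [-3.141, 0.001, 0.736]
ft_force: [0.0, -1.2, -0.1]
opening: 0.001
10.1 [422.7 282.7 181. ] [-0.6 -0.4  0.2]
[214 196  10  13 114] [218.5 202.2] [421.7 285.3 136.2]
[199 217  10  13 116] [203.5 223.2] [396.1 313.4 117.1]
[182 229  11  14 133] [187.  235.3] [370.6 341.5 116.9]
```

View pics/s4.png

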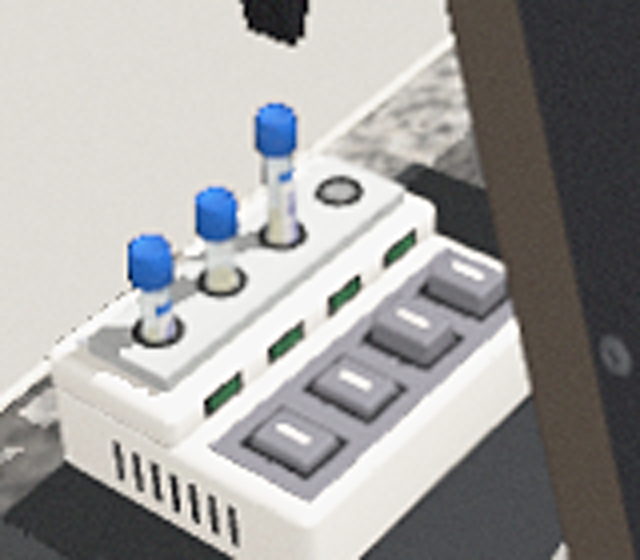

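Key a's slit dropped from crop y 422 to 434, and the key now looks like the running key c, so it is down. The tip at crop (275,40) is above cap b at (276,130). I tap tube b.

```bash
python3 -m pendant '[[[0,0,0,0.015,0],[0,0,0,0.026,0],[0,0,0,0.032,0],[0,0,0,0.036,0],[0,0,0,0.040,0],[0,0,0,0.044,0],[0,0,0,0.047,0],[0,0,0,0.05,0]]]' && python3 -m pendant '[[[0,0,0,0.002,0],[0,0,0,0.004,0],[0,0,0,0.0055,0],[0,0,0,0.0065,0],[0,0,0,0.0075,0],[0,0,0,0.008,0],[0,0,0,0.008,0],[0,0,0,0.008,0]]]'
```

```text
t: 10.9
eef_pos: [423.3, 283.1, 131.6]
tcp_rot: [3.141, -0.0, 0.738]
ft_force: [-1.2, 0.7, 2.5]
opening: 0.006
t: 11.7
eef_pos: [423.4, 283.1, 123.9]
tcp_rot: [3.141, -0.001, 0.738]
ft_force: [-1.7, 0.0, 6.2]
opening: 0.008
```

```bash
python3 -m pendant '[[[0,0,0,0.0003,0],[0,0,0,0.0006,0],[0,0,0,0.0009,0],[0,0,0,0.0012,0],[0,0,0,0.0012,0],[0,0,0,0.0012,0],[0,0,0,0.0012,0],[0,0,0,0.0012,0]]]' && python3 -m pendant '[[[0,0,0,-0.015,0],[0,0,0,-0.055,0],[0,-0.01,0,-0.09,0],[0,-0.04,0,-0.1,0],[0,-0.06,0,-0.1,0],[0,-0.068,0,-0.1,0],[0,-0.068,0,-0.1,0],[0,-0.068,0,-0.1,0]]]'; python3 chk.py s5
```

```text
t: 12.5
eef_pos: [423.6, 283.2, 123.0]
tcp_rot: [3.141, -0.001, 0.738]
ft_force: [-0.8, 0.8, 10.2]
opening: 0.001
t: 13.3
eef_pos: [373.6, 237.6, 222.2]
tcp_rot: [3.141, -0.0, 0.738]
ft_force: [-0.4, -0.4, -0.6]
opening: 0.004
13.35 [373.6 237.7 222.1] [ 0.5  0.1 -0. ]
[215 206  10  13 108] [219.2 212. ] [421.8 285.2 116.6]
[199 217  10  13 116] [203.5 223.2] [396.1 313.4 117.1]
[182 229  11  14 130] [186.9 235.4] [370.5 341.6 116.9]
```

Cap b is home (116.6 against 117.1 for c), and the tip is above key b at (373.4,237.4). I press it.

```bash
python3 -m pendant '[[[0,0,0,0.04,0],[0,0,0,0.08,0],[0,0,0,0.115,0],[0,0,0,0.132,0],[0,0,0,0.14,0],[0,0,0,0.142,0],[0,0,0,0.142,0],[0,0,0,0.142,0]]]' && python3 -m pendant '[[[0,0,0,0.003,0],[0,0,0,0.006,0],[0,0,0,0.008,0],[0,0,0,0.010,0],[0,0,0,0.012,0],[0,0,0,0.0135,0],[0,0,0,0.0155,0],[0,0,0,0.0155,0]]]'
```

```text
t: 14.15
eef_pos: [373.4, 237.5, 81.2]
tcp_rot: [3.141, -0.001, 0.738]
ft_force: [0.2, 0.2, 0.6]
opening: 0.01
t: 14.95
eef_pos: [372.9, 237.3, 64.7]
tcp_rot: [3.142, 0.0, 0.738]
ft_force: [1.0, 0.1, 1.5]
opening: 0.004
```

```bash
python3 -m pendant '[[[0,0,0,0.0005,0],[0,0,0,0.001,0],[0,0,0,0.0015,0],[0,0,0,0.002,0],[0,0,0,0.0025,0],[0,0,0,0.003,0],[0,0,0,0.003,0],[0,0,0,0.003,0]]]'
```

```text
t: 15.75
eef_pos: [373.0, 237.3, 62.1]
tcp_rot: [3.141, -0.0, 0.738]
ft_force: [-1.1, -0.6, 7.7]
opening: 0.006
```

```bash
python3 -m pendant '[[[0,0,0,0.0002,0],[0,0,0,0.0004,0],[0,0,0,0.0005,0],[0,0,0,0.0005,0],[0,0,0,0.0005,0],[0,0,0,0.0005,0],[0,0,0,0.0005,0],[0,0,0,0.0005,0]]]' && python3 -m pendant '[[[0,0,0,-0.015,0],[0,0,0,-0.055,0],[0,0,0,-0.1,0],[0,0,0,-0.145,0],[0,0,0,-0.18,0],[0,0,0,-0.2,0],[0,0,0,-0.2,0],[0,0,0,-0.2,0]]]'; python3 chk.py s6
```

```text
t: 16.55
eef_pos: [373.0, 237.3, 61.7]
tcp_rot: [3.141, -0.0, 0.738]
ft_force: [-1.6, -0.7, 9.8]
opening: 0.006
t: 17.35
eef_pos: [372.6, 237.2, 260.8]
tcp_rot: [-3.142, 0.0, 0.738]
ft_force: [0.2, -0.1, -0.2]
opening: 0.003
17.4 [372.5 237.1 260.3] [0.  0.1 0.5]
[215 206  10  13 108] [219.2 212. ] [421.8 285.2 116.6]
[199 217  10  13 116] [203.5 223.2] [396.1 313.4 117.1]
[182 229  11  14 130] [186.9 235.4] [370.5 341.6 116.9]
```

View pics/s6.png

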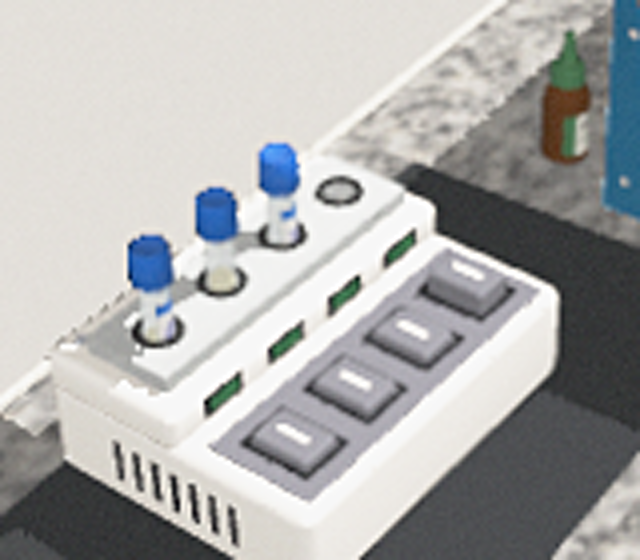

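The three caps stand level, at crop (152,262), (217,213) and (279,168). Keys a, c and b are down, d at (467,270) is still up, and the arm is clear.

```bash
python3 -c "
from cell import env;print(env.job_done())"
```

```text
the job is handed in; nothing more can be done
None
```

The job is done and handed in. I tapped the left proud tube home, pressed its key, then did the same with the right one. All of it was done with shut fingertips, and no tube was gripped or lifted. I handed in at about 17.4 s, with the TCP about 200 mm above the keys at z = 260.

- **Tubes:** the three caps measure level in the side camera at 116.9, 117.1 and 116.6 mm (left, already home, right). The tubes stopped moving at about 15 N (left) and 10 N (right).
- **Keys:** both stopped at about 10 N and now look the same as the key that was already running. The empty channel's key is still up.
- **Left alone:** the running channel and the brown dropper bottle look unchanged. I did not re-check the white dropper bottle in a final picture, but the arm never went near it.
- **One disagreement:** the caps and keys bottomed about 3 mm higher than the nominal heights. That fits the incubator standing on the dark mat, which the depth camera put at about z = 2.5. I therefore judged "home" by force and by comparison with the home tube, not by absolute height.

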